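# Park the wipes canister and snap the label holder onto the lane rail

### The arm

A 6-joint arm with a two-finger parallel gripper is mounted at the origin on the work surface. World frame = base frame: x ahead of the robot, y to its left, z up, the work surface at z = 0. Lengths are in m, angles in rad, forces in N, time in s.
With the tool pointing down it reaches from about 0.425 to 1.125 m from the base axis. Payload 14.9 kg.
Tool frame: the origin (TCP) lies at the very end of the fingers, on their centre line; the grasp point (between the pads) lies 19 mm behind it (hold_point_z is the z of the grasp point in the tool frame, in m); z points along the fingers, y is the line along which they close (so a half turn about z gives the same grasp; the last joint's range is limited). The gripper opens to 91 mm and grips with 3 to 60 N. Pads are 32 mm wide; open, the fingers measure 118 mm over their backs; the gripper's body (76 mm by 178 mm) begins 60 mm behind the grasp point.
Start: joints at [-1.369, 0.379, 1.734, -0, 1.028, -0.033], TCP at [0.163, -0.681, 0.214] pointing down, gripper open.
Joint ranges: [-2.77, 2.77], [-0.74, 2.19], [0, 2.66], [-1.06, 4.2], [0.31, 2.87], [-3.08, 3.08]. Speed limits (rad/s): [1.89, 1.89, 2.39, 3.14, 3.14, 3.14].

### API

Orientations are given as a 3x3 rotation matrix whose columns are the frame's x, y, z axes.
In Python, from bench import observe, get_image, camera_params, hand_in, hold_point_z gives the robot as it stands. The module is installed in compiled form; this text tells all that it offers.
- The arm moves only by the tool move_arm, never from a script. Its argument "series" is text: rows parted by semicolons, each of 7 numbers parted by spaces: the turn, a rotation vector about the tool's x, y, z in rad, then the shift along the tool's x, y, z in cm, then the opening, from 0 (shut) to 1 (fully open). In form: ax ay az tx ty tz fingers; .... A call has 1 to 10 rows; each row is the pose to reach, as a shift and turn from the pose commanded when the call began, along the tool's axes at that moment; what a row does not reach only later rows make up. A row lasts 1/8 s, in which the tool goes at most 62.5 mm and 10.7 degrees, less where a joint would pass 70% of its speed; a pose out of reach is approached as far as the arm can. A call with a gripper value outside its range is refused whole. The fingers move at their own pace and stop on an object; "squeeze" is the grip in N (left out, the last holds). Time passes only in rows, so rows that repeat a pose let the fingers close. It gives the time, the measured TCP pose, the force, the opening and the grip force at its end, in the units of the state.
- observe(): the state, without advancing time (a new reading comes with each control period).
- get_image(name): name is "scene" or "top"; returns the picture (384x512x3 uint8, red, green, blue); there is no depth.
- camera_params(name): a dict with "fovy" (degrees; the focal length in pixels is half the picture's height over the tangent of half this angle, whatever the lens; pixels are square), "cx", "cy" (the principal point, pixels), "dist_coeffs" ([k1, k2, p1, p2, k3] as OpenCV has them; the pictures are not rectified), "R" (3x3) and "t" (3): a world point X has camera coordinates R X + t. Camera axes: x right, y down, z forward; pixel columns grow to the right and rows downward; lengths in m; the calibration is good to about 2 mm. A picture is of the moment at which its call begins. camera_params takes no time and is no camera call.
- hand_in(): hands the job in; it is judged then, once.
The state is a dict: "time_s": time; "q": joint angles; "joint_velocities": joint speeds; "effort": joint torques, N m; "position": TCP position; "tool_rot": TCP orientation; "contact_force": force on the tool from outside, world axes, zero at the start; "moment": the same for the moment, N m; "grip_width": finger opening in m; "gripper_force": force on a finger pad.
Only numpy, scipy, OpenCV 4.12 (cv2) and the standard library are available. Lean on these libraries where they do the work, as an engineer would, in place of code of your own. Each camera call takes 0.05 s, during which the arm holds its last target. There are 200 camera calls.

### The job

The tall canister of wipes is standing in front of the lane rail, where it would hide the label. First slide it along the bench, upright and without lifting it, until it stands wholly on the round dark mat; then take the label holder and snap its sprung clip down over the rail tube, fully home between the two black collars, with the card upright, and let go. Leave the tube tray, the carton and the tape roll where they are.

Things in the scene. Friction and masses are not known exactly. Their poses are not given: they have to be found in the camera images.
- canister: white plastic canister of wipes with a grey cap of the same width, upright cylinder 88 mm in diameter and 220 mm tall, about 0.5 kg, too wide to grasp; it topples if it is pushed high up, so push below about 50 mm. Origin at the centre of its underside, z up.
- mat: round dark rubber mat, 150 mm in diameter, flush with the bench (nothing to climb), fixed. Origin at its centre.
- rail: lane rail, fixed to the bench: a bare steel tube 32 mm in diameter, 300 mm long, level along the body's y axis, its axis 110 mm above the bench, carried by a post at each end (posts 142 mm from the middle, 22 by 16 mm, 130 mm tall; feet 70 mm by 40 mm, 6 mm thick). Origin on the bench below the middle of the tube; the robot's side is -x.
- label_place (a point): point on the axis of the rail's tube, half-way between its two black collars (48 mm in diameter, 8 mm wide, inner faces 100 mm apart), which is where the label holder belongs; y runs along the tube, z up.
- label_center (a point): middle of the loose grey label holder, 54 mm above its foot. Holder: 108 mm tall, 95 g, starts standing upright on its clip tips. Upper half, just above this point: card plate 12 mm thick (x), 110 wide (y), 54 tall, to grasp across its thickness. Under the plate a block 46 (x) by 60 (y) by 12 mm: fingertips can press on its shoulders, level with this point. Below: the clip. z up
- clip_seat (a point): point in the label holder's clip, 28 mm below label_center, that lies on the tube's axis when fully home (same axes; y along the tube, either way round). Two black sprung arms 60 mm long (y), reaching 26 mm below this point, open downwards: mouth 40 mm wide, throat 23 mm. Snapping over the tube takes about 10 to 20 N straight down; the block then rests on the tube
- cliparm_p (a joint): outward spread of the clip arm on the holder's +x side: 0 rad closed, 0.1 to 0.3 as it passes the widest point of the tube, nearly 0 again once snapped home
- cliparm_n (a joint): the same for the clip arm on the -x side
- tube_tray: bystander: white tray of capped sample tubes, 140 by 100 mm, 83 mm tall; origin at the centre of its underside
- carton: bystander: sealed cardboard carton, 130 by 170 mm, 110 mm tall; origin at the centre of its underside
- tape_roll: bystander: roll of clear tape lying flat, 104 mm in diameter, 50 mm tall; origin at the centre of its underside

How it is judged:
On the way, in this order (a step that is already met when the one before it is completed fails the run):
1. the canister stands upright and still on the mat, at most 35 mm off its centre (horizontal distance between canister and mat below 0.035 m and angle between canister's own z axis and vertical below 0.05 rad and linear speed of canister below 0.02 m/s), for 0.2 s.
2. the clip is snapped home over the tube between the collars (z of label_center in the frame of label_place between 0.022 and 0.032 m and horizontal distance between label_center and label_place below 0.026 m and value of joint each of cliparm_p, cliparm_n below 0.08 rad), for 0.2 s.
At the end, for the whole second after the job is handed in: Canister upright, within 35 mm of the mat's centre. Label holder snapped on the tube: its middle 22 to 32 mm above the tube's axis, within 26 mm of the label place from above, along the tube to 0.1 rad, upright to 0.25 rad, both clip arms back under 0.08 rad (all of step 2 and horizontal distance between canister and mat below 0.035 m and angle between canister's own z axis and vertical below 0.05 rad and angle between the y axis of label_center and the y axis of label_place, either way round below 0.1 rad and angle between label_center's own z axis and vertical below 0.25 rad); the robot touches nothing.
It fails at once if the canister is tipped by more than 0.3 rad (angle between canister's own z axis and vertical above 0.3 rad).
It fails at once if the canister is lifted by more than 20 mm (height (world z) of canister above 0.02 m).
It fails at once if a bystander is shifted by more than 30 mm (distance of any of tube_tray, carton, tape_roll from where it was at the start of the episode above 0.03 m).
It also fails if it takes over 70 s, if anything falls off the work surface, if the arm or the gripper's body presses on something with over 40 N, if the wrist force passes 120 N, or if a joint passes its speed limit or range.

## Working session

There is one attempt and no reset: what is moved stays moved. The work goes in short steps, Python scripts to look and compute and a tool call to move; the robot and the scene stay as the last step left them, time stands still between calls to the robot, and variables do not carry over. Pictures are saved under pics/ and viewed, at most 10 in all, crops included, and the job is handed in when it is done.

Besides the shell and the picture viewer there is one more tool, called in YAML: its name, and indented under it one key for each argument. move_arm: Moves the arm, as the interface text tells. Its arguments: {"type":"object","properties":{"series":{"type":"string"},"squeeze":{"type":"number"}},"required":["series"]}

```bash
mkdir -p pics; cat > h.py <<'E'
import numpy as np, cv2
from bench import *
def K(n):
    p=camera_params(n); f=192/np.tan(np.radians(p["fovy"])/2)
    return p,np.array([[f,0,p["cx"]],[0,f,p["cy"]],[0,0,1.]]),np.array(p["dist_coeffs"],float)
def ray(n,uv):
    p,k,d=K(n); R=np.array(p["R"]);t=np.array(p["t"])
    u=cv2.undistortPoints(np.array(uv,float).reshape(-1,1,2),k,d).reshape(-1,2)
    return -R.T@t, np.c_[u,np.ones(len(u))]@R
def onz(n,uv,z):
    c,d=ray(n,uv); return c+d*((z-c[2])/d[:,2])[:,None]
def proj(n,X):
    p,k,d=K(n); r,_=cv2.Rodrigues(np.array(p["R"],float))
    return cv2.projectPoints(np.array(X,float).reshape(-1,1,3),r,np.array(p["t"],float),k,d)[0].reshape(-1,2)
def save(n,f):
    im=get_image(n); cv2.imwrite("pics/"+f,im[:,:,::-1]); return im
E
python3 - <<'E'
from h import *
for n in("scene","top"):
    im=save(n,n+"0.png"); np.save(n+"0.npy",im)
    p=camera_params(n); c,_=ray(n,[[0,0]]); print(n,c,p["fovy"],np.round(p["R"],3).tolist(),p["dist_coeffs"])
s=observe(); print(s["position"],np.round(s["tool_rot"],3),s["contact_force"],hold_point_z)
E
```

```text
scene [1.16981651 0.0163232  0.89021577] 53.18622105583564 [[-0.02, 1.0, -0.015], [0.83, 0.008, -0.558], [-0.558, -0.024, -0.829]] [-0.0775675  0.         0.         0.         0.       ]
top [ 0.5413696 -0.0280549  1.1289574] 54.50104315089413 [[-0.008, -1.0, -0.003], [-0.998, 0.008, -0.059], [0.059, 0.002, -0.998]] [-0.06569734  0.          0.          0.          0.        ]
[ 0.16279205 -0.68046715  0.2133783 ] [[ 0.973  0.233 -0.   ]
 [ 0.233 -0.973  0.001]
 [ 0.    -0.001 -1.   ]] [-0.48908922 -0.17037627 -0.28167303] -0.0188
```

View pics/scene0.png

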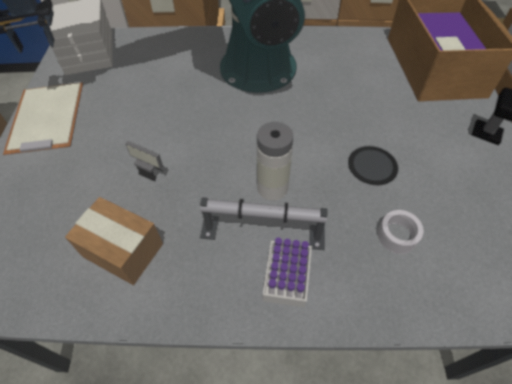

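View pics/top0.png

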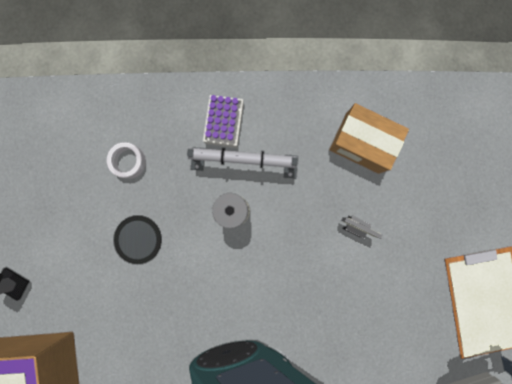

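The scene shows the canister in front of the rail (top view: cap at 230,210), the mat at (137,240), the tube from (190,155) to (297,162) with collars at 222 and 263, and the holder at about (358,228). The carton, tray and tape roll are clear of it. Next I'll measure.

```bash
python3 - <<'E'
from h import *
top=np.load("top0.npy"); sc=np.load("scene0.npy")
def blob(im,box,fn):
    x0,y0,x1,y1=box; g=im[y0:y1,x0:x1].astype(int); m=fn(g).astype(np.uint8)
    n,l,s,c=cv2.connectedComponentsWithStats(m); i=1+np.argmax(s[1:,4]); return c[i]+[x0,y0],s[i]
mat,s=blob(top,(105,205,170,275),lambda g:g.max(2)<90); print("mat px",mat,s,onz("top",[mat],0))
mat,s=blob(sc,(335,135,410,195),lambda g:g.max(2)<75); print("mat sc",mat,s,onz("scene",[mat],0))
g=cv2.cvtColor(top,cv2.COLOR_RGB2GRAY)
c=cv2.HoughCircles(cv2.GaussianBlur(g[185:235,205:255],(3,3),0),cv2.HOUGH_GRADIENT,1,30,param1=80,param2=10,minRadius=13,maxRadius=24)[0][0]
print("can",c,onz("top",[c[:2]+[205,185]],.22),onz("top",[[230+17.5,210]],.22)-onz("top",[[230-17.5,210]],.22))
cap,s=blob(sc,(250,118,300,155),lambda g:g.max(2)<135); print("cap sc",cap,s)
a=cv2.resize(top[130:250,180:400],None,fx=3.6,fy=3.6,interpolation=2)[:,:,::-1]
cv2.imwrite("pics/t1.png",a)
b=np.hstack([cv2.resize(sc[130:190,115:180],(390,360),interpolation=2),cv2.resize(top[200:250,330:390],(410,360),interpolation=2)])
cv2.imwrite("pics/h1.png",b[:,:,::-1])
E
```

```text
mat px [137.8858478  241.07343124] [   9   11   48   48 1498] [[0.44949922 0.34369685 0.        ]]
mat sc [372.74831309 165.26585695] [  14   11   49   39 1482] [[0.45525779 0.34700605 0.        ]]
can [24.5 25.5 18.3] [[0.54058357 0.04641966 0.22      ]] [[-0.0006522  -0.08535865  0.        ]]
cap sc [274.5 136. ] [   0    0   50   37 1850]
```

View pics/t1.png

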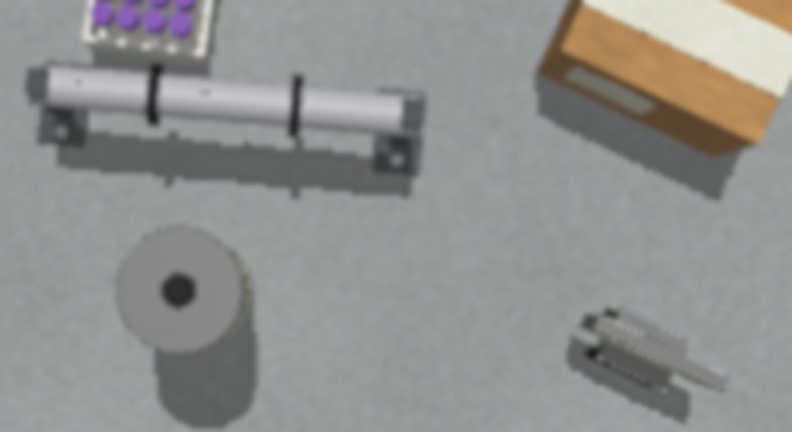

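View pics/h1.png

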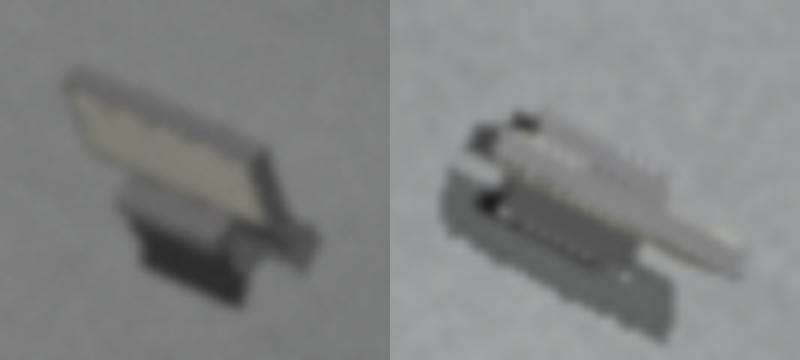

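```bash
python3 - <<'E'
from h import *
top=np.load("top0.npy"); sc=np.load("scene0.npy")
def tri(u,v):
    c1,d1=ray("top",[u]);c2,d2=ray("scene",[v]);d1=d1[0];d2=d2[0]
    s=np.linalg.lstsq(np.c_[d1,-d2],c2-c1,rcond=None)[0]; a=c1+s[0]*d1;b=c2+s[1]*d2; return (a+b)/2,np.linalg.norm(a-b)
def collars(im,box):
    x0,y0,x1,y1=box; g=im[y0:y1,x0:x1].max(2)<75
    n,l,s,c=cv2.connectedComponentsWithStats(g.astype(np.uint8)); return [(np.round(c[i]+[x0,y0],1).tolist(),s[i].tolist()) for i in range(1,n) if s[i,4]>8]
ct=collars(top,(212,143,275,172)); cs=collars(sc,(228,195,300,225)); print(ct);print(cs)
a=onz("top",[x[0] for x in ct],.11); b=onz("scene",[x[0] for x in cs],.11); print("collars top",a,"\nscene",b)
# tube axis by top edges
g=cv2.cvtColor(top,cv2.COLOR_RGB2GRAY).astype(float)
pts=[]
for x in list(range(197,219))+list(range(228,258))+list(range(268,288)):
    col=np.gradient(cv2.GaussianBlur(g,(3,3),0)[140:180,x]); 
    m=np.where(g[140:180,x]>165)[0]
    pts.append((x,140+(m.min()+m.max())/2,len(m)))
pts=np.array(pts);print(np.median(pts[:,2])); f=np.polyfit(pts[:,0],pts[:,1],1);P=onz("top",[[200,np.polyval(f,200)],[242.5,np.polyval(f,242.5)],[285,np.polyval(f,285)]],.11);print("axis",P, "yaw",np.degrees(np.arctan2(-(P[0]-P[2])[0],(P[0]-P[2])[1])))
T=onz("top",[[346.1,219.4],[382,236.4]],.108); S=onz("scene",[[158.7,155.3],[127,143.3]],.108); print("plate",T,T.mean(0),S,S.mean(0))
d=T[0]-T[1];print("yaw",np.degrees(np.arctan2(-d[0],d[1])))
d=S[0]-S[1];print("yaw",np.degrees(np.arctan2(-d[0],d[1])))
E
```

```text
[([222.2, 155.6], [9, 5, 4, 16, 33]), ([261.7, 160.0], [49, 9, 3, 16, 23])]
[([239.8, 210.9], [9, 4, 6, 21, 57]), ([285.9, 205.9], [57, 8, 3, 8, 15]), ([284.7, 219.4], [54, 18, 6, 11, 34])]
collars top [[ 0.69166148  0.07505861  0.11      ]
 [ 0.67846233 -0.0336933   0.11      ]] 
scene [[ 0.68656793 -0.03448013  0.11      ]
 [ 0.67119906  0.07617485  0.11      ]
 [ 0.70897476  0.07227206  0.11      ]]
7.0
axis [[ 0.70745329  0.13648312  0.11      ]
 [ 0.69279782  0.01907128  0.11      ]
 [ 0.67835751 -0.09781345  0.11      ]] yaw -7.078952119606381
plate [[ 0.51330727 -0.26349685  0.108     ]
 [ 0.4656486  -0.36190199  0.108     ]] [ 0.48947793 -0.31269942  0.108     ] [[ 0.5128364  -0.25891714  0.108     ]
 [ 0.4698418  -0.35490475  0.108     ]] [ 0.4913391  -0.30691095  0.108     ]
yaw -25.84141031403017
yaw -24.128476746874963
```

```bash
cat >> h.py <<'E'
from scipy.spatial.transform import Rotation as Ro
def pose(az,tilt=0):
    a=np.radians(az);t=np.radians(tilt)   # az: azimuth of tool x; tilt leans z toward tool x azimuth
    f=np.array([np.cos(a),np.sin(a),0]);u=np.array([0,0,1.])
    x=np.cos(t)*f+np.sin(t)*u; z=np.sin(t)*f-np.cos(t)*u
    return np.c_[x,np.cross(z,x),z]
def rows(P,R1):
    s=observe(); R0=np.array(s["tool_rot"]); p0=np.array(s["position"])
    rv=Ro.from_matrix(R0.T@R1).as_rotvec()
    for p in P: print("rv",np.round(rv,3),"cm",np.round(100*R0.T@(np.array(p)-p0),2))
E
python3 - <<'E'
from h import *
rows([(.541,-.08,.25),(.541,-.08,.02)],pose(90,40))
E
```

```text
rv [ 0.464  0.589 -1.278] cm [ 50.75 -49.6   -3.61]
rv [ 0.464  0.589 -1.278] cm [ 50.75 -49.58  19.39]
```

move_arm:
  series: "0.464 0.589 -1.278 50.75 -49.6 -3.6 0.66;0.464 0.589 -1.278 50.75 -49.6 -3.6 0.66;0.464 0.589 -1.278 50.75 -49.6 -3.6 0.66;0.464 0.589 -1.278 50.75 -49.6 -3.6 0.66;0.464 0.589 -1.278 50.75 -49.6 -3.6 0.66;0.464 0.589 -1.278 50.75 -49.6 -3.6 0.66;0.464 0.589 -1.278 50.75 -49.6 -3.6 0.66;0.464 0.589 -1.278 50.75 -49.6 -3.6 0.66;0.464 0.589 -1.278 50.75 -49.6 -3.6 0.66;0.464 0.589 -1.278 50.75 -49.6 -3.6 0.66"

```text
time_s: 1.35
position: [0.4963, -0.1508, 0.2454]
tool_rot: [[0.0, 1.0, 0.0], [0.766, -0.0, 0.642], [0.642, -0.0, -0.766]]
contact_force: [1.5, -0.5, 0.0]
grip_width: 0.0602
gripper_force: 0.0
```

move_arm:
  series: "0 0 0 5.7 4.5 4.2 0.66;0 0 0 5.7 4.5 4.2 0.66;0 0 0 5.7 4.5 4.2 0.66;0 0 0 -8.7 4.5 21.4 0.66;0 0 0 -8.7 4.5 21.4 0.66;0 0 0 -8.7 4.5 21.4 0.66;0 0 0 -8.7 4.5 21.4 0.66;0 0 0 -8.7 4.5 21.4 0.66;0 0 0 -8.7 4.5 21.4 0.66"

```text
time_s: 2.48
position: [0.5411, -0.083, 0.0269]
tool_rot: [[-0.0, 1.0, 0.002], [0.767, -0.001, 0.642], [0.642, 0.002, -0.767]]
contact_force: [-0.2, 0.3, -0.4]
grip_width: 0.0597
gripper_force: 0.0
```

```bash
python3 - <<'E'
from h import *
save("scene","s2.png")
rows([(.541,-.04,.02),(.541,.002,.02)],pose(90,40))
E
```

```text
rv [0.002 0.002 0.001] cm [ 2.83 -0.05  3.32]
rv [0.002 0.002 0.001] cm [ 6.05 -0.05  6.01]
```

View pics/s2.png

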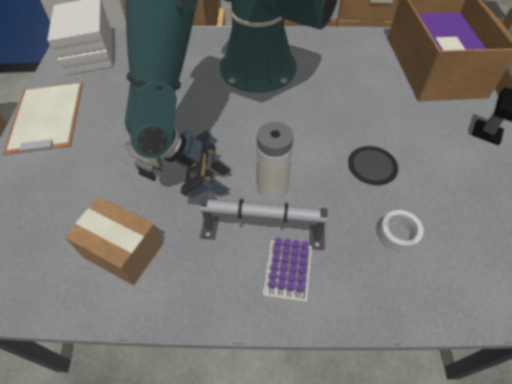

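The gripper is tilted low behind the canister, between the holder and the rail (about 205,180), and nothing has been touched. I'll approach it now.

move_arm:
  series: "0 0 0 1.5 0 1.3 0.66;0 0 0 3 0 2.5 0.66;0 0 0 4.2 0 3.5 0.66;0 0 0 5 0 4.2 0.66;0 0 0 5.4 0 4.5 0.66;0 0 0 5.4 0 4.5 0.66;0 0 0 5.4 0 4.5 0.66"

```text
time_s: 3.4
position: [0.5408, -0.012, 0.0258]
tool_rot: [[0.0, 1.0, 0.001], [0.767, -0.001, 0.642], [0.642, 0.001, -0.767]]
contact_force: [0.1, -0.4, 0.4]
grip_width: 0.06
gripper_force: 0.0
```

move_arm:
  series: "0 0 0 0.6 0 0.5 0.66;0 0 0 1.2 0 1 0.66;0 0 0 2 -0.3 1.7 0.66;0 0 0 2.8 -0.6 2.35 0.66;0 0 0 3.6 -0.9 3 0.66;0 0 0 4.4 -1.2 3.7 0.66;0 0 0 5.2 -1.5 4.35 0.66;0 0 0 6 -1.8 5 0.66;0 0 0 6.8 -2.1 5.7 0.66;0 0 0 7.6 -2.4 6.4 0.66"

```text
time_s: 4.65
position: [0.5166, 0.0884, 0.0257]
tool_rot: [[-0.0, 1.0, 0.001], [0.767, -0.0, 0.642], [0.642, 0.001, -0.767]]
contact_force: [1.5, -3.8, 1.1]
grip_width: 0.0601
gripper_force: 1.9
```

```bash
cat > can.py <<'E'
from h import *
top=get_image("top"); import sys
g=cv2.cvtColor(top,cv2.COLOR_RGB2GRAY)
e=proj("top",[[float(sys.argv[1]),float(sys.argv[2]),.22]])[0].astype(int); x0,y0=e-28
c=cv2.HoughCircles(cv2.GaussianBlur(g[y0:y0+56,x0:x0+56],(3,3),0),cv2.HOUGH_GRADIENT,1,40,param1=80,param2=8,minRadius=16,maxRadius=20)[0][0]
p=onz("top",[c[:2]+[x0,y0]],.22)[0]; print(e,c,p,observe()["position"])
cv2.imwrite("pics/"+sys.argv[3],top[:,:,::-1])
E
python3 can.py .515 .14 t3.png
```

```text
[191 221] [31.5 27.5 17.2] [0.51686064 0.1319542  0.22      ] [0.51593976 0.08928317 0.02558265]
```

View pics/t3.png

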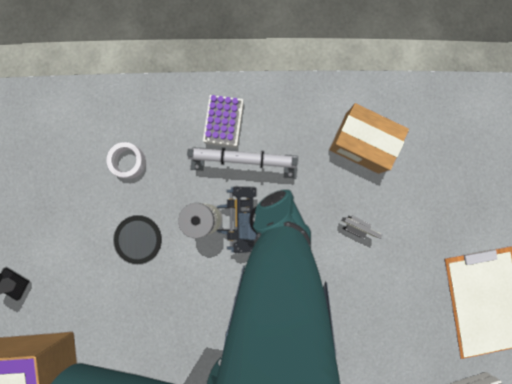

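The push is stable: the cap is centred between the fingers at (197,219), and it's heading for the mat.

move_arm:
  series: "0 0 0 0.6 -0.2 0.5 0.66;0 0 0 1.4 -0.5 1.2 0.66;0 0 0 2.3 -0.9 1.9 0.66;0 0 0 3.2 -1.3 2.7 0.66;0 0 0 4.1 -1.6 3.4 0.66;0 0 0 5 -2 4.2 0.66;0 0 0 5.9 -2.3 4.9 0.66;0 0 0 6.8 -2.7 5.7 0.66;0 0 0 7.7 -3.05 6.45 0.66;0 0 0 8.6 -3.4 7.2 0.66"

```text
time_s: 5.95
position: [0.4824, 0.2006, 0.0256]
tool_rot: [[-0.0, 1.0, 0.0], [0.767, -0.0, 0.642], [0.642, 0.0, -0.767]]
contact_force: [1.6, -2.8, 0.2]
grip_width: 0.0603
gripper_force: 1.8
```

move_arm:
  series: "0 0 0 0.9 -0.3 0.75 0.66;0 0 0 1.8 -0.7 1.5 0.66;0 0 0 2.7 -1.1 2.25 0.66;0 0 0 3.6 -1.5 3 0.66;0 0 0 4.5 -1.8 3.75 0.66;0 0 0 5.4 -2.2 4.5 0.66;0 0 0 6 -2.4 5 0.66;0 0 0 6.4 -2.55 5.35 0.66;0 0 0 6.7 -2.7 5.6 0.66;0 0 0 6.7 -2.7 5.6 0.66"

```text
time_s: 7.2
position: [0.4556, 0.2874, 0.0257]
tool_rot: [[-0.0, 1.0, 0.0], [0.767, -0.0, 0.642], [0.642, 0.0, -0.767]]
contact_force: [0.8, -0.6, 0.2]
grip_width: 0.0601
gripper_force: 0.7
```

```bash
python3 can.py .46 .33 t4.png
```

```text
[114 244] [29.5 30.5 17.2] [0.45421812 0.32697624 0.22      ] [0.45571503 0.28726419 0.02569486]
```

move_arm:
  series: "0 0 0 0.4 -0.1 0.35 0.66;0 0 0 0.8 -0.25 0.65 0.66;0 0 0 1.1 -0.35 0.9 0.66;0 0 0 1.2 -0.4 1 0.66;0 0 0 1.2 -0.4 1 0.66;0 0 0 0.2 -0.4 0.2 0.66;0 0 0 -1.5 -0.4 -1.2 0.66;0 0 0 -4 -0.4 -3.2 0.66;0 0 0 -6 -0.4 -5 0.66;0 0 0 -6 -0.4 -5 0.66"

```text
time_s: 8.5
position: [0.4519, 0.2074, 0.0255]
tool_rot: [[0.002, 1.0, 0.002], [0.767, -0.003, 0.642], [0.642, 0.0, -0.767]]
contact_force: [-0.9, -0.7, 0.0]
grip_width: 0.0602
gripper_force: 0.0
```

```bash
python3 can.py .452 .345 t5.png; python3 - <<'E'
from h import *
im=save("scene","s5.png"); top=cv2.imread("pics/t5.png")
cv2.imwrite("pics/m5.png",np.hstack([cv2.resize(im[110:250,190:430][:,:,::-1],(480,280)),cv2.resize(top[120:280,90:270],(315,280))]))
E
```

```text
[108 247] [28.5 28.5 17.2] [0.45176722 0.34451362 0.22      ] [0.45187697 0.20821596 0.0255131 ]
```

View pics/m5.png

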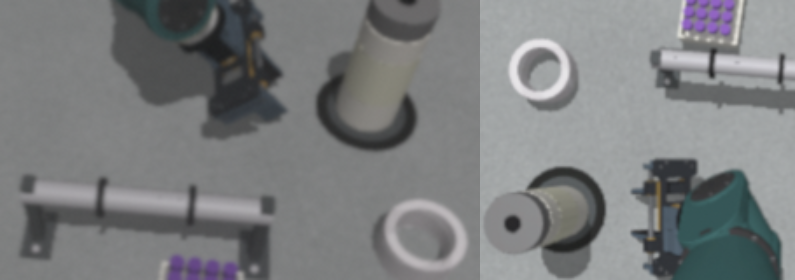

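The canister stands upright in the middle of the mat. Now I'll refine the rail and holder positions using the clean pictures.

```bash
python3 - <<'E'
from h import *
def sub(im,px): return cv2.remap(im,px[...,0].astype(np.float32),px[...,1].astype(np.float32),cv2.INTER_CUBIC)
for n,f in(("top","t5.png"),("scene","s5.png")):
    g=cv2.cvtColor(cv2.imread("pics/"+f),cv2.COLOR_BGR2GRAY)
    a=np.radians(-7); yv=np.array([-np.sin(a),np.cos(a),0]); xv=np.array([np.cos(a),np.sin(a),0]); O=np.array([.687,.0205,.11])
    # rail frame plane z=.11: across profile for two halves
    s=np.arange(-.04,.0401,.002)
    for ys in(np.arange(-.125,-.065,.003),np.arange(-.045,.045,.003),np.arange(.065,.125,.003)):
        P=O+s[:,None,None]*xv+ys[None,:,None]*yv
        v=sub(g,proj(n,P).reshape(len(s),len(ys),2)).mean(1); print(n,np.round(v).astype(int))
    l=np.arange(-.075,.0751,.002); c=np.arange(-.008,.0081,.002)
    P=O+l[:,None,None]*yv+c[None,:,None]*xv; v=sub(g,proj(n,P).reshape(len(l),len(c),2)).mean(1)
    for h in(l<0,l>0):
        w=np.clip(150-v[h],0,None); print(n,"collar",(w*l[h]).sum()/w.sum(),v[h].min())
E
```

```text
top [ 98  97  96  98 109 127 143 151 153 153 152 149 141 131 127 135 150 162
 174 184 194 204 209 210 206 201 195 187 175 164 157 158 161 163 163 163
 163 162 162 162 162]
top [102 104 112 127 144 157 162 164 164 163 159 148 135 132 141 155 167 178
 188 198 205 208 206 203 198 192 181 166 152 145 144 145 146 148 151 156
 162 165 164 162 161]
top [ 96 102 112 124 131 133 133 133 132 131 128 127 133 147 160 172 181 191
 200 205 206 204 201 196 188 173 151 131 122 121 122 122 123 125 128 137
 153 169 174 169 161]
top collar -0.05431258581235695 64.77777777777777
top collar 0.055508898144642285 55.0
scene [128 128 129 128 128 128 128 128 127 126 126 129 136 143 150 155 159 162
 165 167 166 162 157 152 146 139 131 121 108  96  87  82  80  78  75  74
  73  73  73  75  82]
scene [130 130 129 129 129 129 129 128 127 127 132 138 145 151 156 160 165 169
 170 168 163 157 150 144 136 127 117 104  93  86  83  83  83  83  83  83
  83  84  89 101 114]
scene [128 128 128 128 128 127 126 125 127 133 140 148 153 158 163 168 171 171
 168 162 154 148 141 133 124 112  99  89  83  81  79  78  77  77  77  77
  79  86  98 109 116]
scene collar -0.05629816661305884 66.77777777777777
scene collar 0.053849511400651584 67.33333333333333
```

```bash
python3 - <<'E'
from h import *
rows([(.47,.1,.22),(.49,-.31,.22)],pose(65,0))
def sub(im,px): return cv2.remap(im,px[...,0].astype(np.float32),px[...,1].astype(np.float32),cv2.INTER_CUBIC)
a=np.radians(-25); yv=np.array([-np.sin(a),np.cos(a),0]); xv=np.array([np.cos(a),np.sin(a),0]); O=np.array([.490,-.310,.108])
s=np.arange(-.03,.0301,.002)
for n in("top","scene"):
    g=cv2.cvtColor(np.load(n+"0.npy"),cv2.COLOR_RGB2GRAY)
    for ys in(np.arange(-.05,-.03,.003),np.arange(-.01,.01,.003),np.arange(.03,.05,.003)):
        P=O+s[:,None,None]*xv+ys[None,:,None]*yv
        print(n,np.round(sub(g,proj(n,P).reshape(len(s),len(ys),2)).mean(1)).astype(int))
    l=np.arange(-.075,.0751,.005);P=O+l[:,None]*yv; print(n,"len",np.round(sub(g,proj(n,P)[None])[0]).astype(int))
E
```

```text
rv [-0.151 -0.686  0.417] cm [  4.15   1.84 -21.89]
rv [-0.151 -0.686  0.417] cm [-27.27   3.89 -48.22]
top [136 138 142 144 146 147 151 154 155 152 139 123 121 129 131 131 135 147
 158 159 157 156 156 155 153 153 153 153 152 152 152]
top [ 95  89  85  88  87  85  85  85  85  86  95 110 122 130 133 133 132 131
 128 127 130 132 135 141 149 153 154 154 154 154 154]
top [ 97  89  77  75  78  75  74  80  86  91  96 104 112 121 129 133 134 138
 145 140 122 110 115 128 140 147 152 154 154 155 155]
top len [155 152 156 153 142 130 131 131 131 131 132 132 132 133 133 133 133 133
 133 132 133 132 133 133 134 134  99  68 121 155 154]
scene [126 126 127 127 127 127 127 127 125 122 118 113 109 106 104 104 104 108
 112 116 118 118 118 118 118 120 122 123 124 125 125]
scene [127 127 126 126 126 126 126 127 126 124 121 115 110 107 104 103 103 105
 110 117 121 123 123 123 123 124 123 123 121 118 114]
scene [127 128 128 128 127 127 128 128 128 127 125 121 114 109 105 103 102 103
 107 114 120 124 126 126 126 126 126 125 124 121 115]
scene len [127 128 127 123 113 103 103 103 104 103 103 103 104 104 102 103 102 103
 102 103 102 103 103 104 102 102  86 101 124 128 128]
```

move_arm:
  series: "0 0 0 4.2 1.8 -22 1;0 0 0 4.2 1.8 -22 1;0 0 0 4.2 1.8 -22 1;-0.151 -0.686 0.417 -27.3 3.8 -48.2 1;-0.151 -0.686 0.417 -27.3 3.8 -48.2 1;-0.151 -0.686 0.417 -27.3 3.8 -48.2 1;-0.151 -0.686 0.417 -27.3 3.8 -48.2 1;-0.151 -0.686 0.417 -27.3 3.8 -48.2 1;-0.151 -0.686 0.417 -27.3 3.8 -48.2 1;-0.151 -0.686 0.417 -27.3 3.8 -48.2 1"

```text
time_s: 9.85
position: [0.4898, -0.3109, 0.22]
tool_rot: [[0.42, 0.907, 0.0], [0.907, -0.42, 0.0], [0.0, 0.0, -1.0]]
contact_force: [0.9, -0.3, 0.6]
grip_width: 0.091
gripper_force: 0.0
```

move_arm:
  series: "0 0 0 0 0 0 1;0 0 0 0 0 0 1;0 0 0 0 0 0 1"

```text
time_s: 10.22
position: [0.4895, -0.3083, 0.2195]
tool_rot: [[0.42, 0.907, -0.0], [0.907, -0.42, 0.001], [0.0, -0.001, -1.0]]
contact_force: [-1.0, 0.2, 0.3]
grip_width: 0.0914
gripper_force: 0.0
```

```bash
python3 - <<'E'
from h import *
print(observe()["position"])
rows([(.489,-.31,.13),(.489,-.31,.057)],pose(65,0))
E
```

```text
[ 0.4894906  -0.30825791  0.21952821]
rv [-0.001 -0.     0.003] cm [-0.18  0.03  8.95]
rv [-0.001 -0.     0.003] cm [-0.18  0.04 16.25]
```

move_arm:
  series: "0 0 0 -0.2 0 6 1;0 0 0 -0.2 0 10 1;0 0 0 -0.2 0 13 1;0 0 0 -0.2 0 15.5 1;0 0 0 -0.2 0 16.2 1;0 0 0 -0.2 0 16.2 1;0 0 0 -0.2 0 16.2 1"
  squeeze: 25

```text
time_s: 11.1
position: [0.4892, -0.3116, 0.0589]
tool_rot: [[0.421, 0.907, 0.001], [0.907, -0.421, -0.001], [-0.0, 0.001, -1.0]]
contact_force: [-0.8, 0.3, -0.3]
grip_width: 0.091
gripper_force: 0.0
```

move_arm:
  series: "0 0 0 0 0 0 0.5;0 0 0 0 0 0 0.3;0 0 0 0 0 0 0.2;0 0 0 0 0 0 0;0 0 0 0 0 0 0;0 0 0 0 0 0 0;0 0 0 0 0 0 0;0 0 0 0 0 0 0"
  squeeze: 25

```text
time_s: 12.1
position: [0.4886, -0.3115, 0.0577]
tool_rot: [[0.421, 0.907, -0.0], [0.907, -0.421, 0.0], [0.0, -0.0, -1.0]]
contact_force: [-0.5, 0.2, -0.5]
grip_width: 0.0141
gripper_force: 0.0
```

move_arm:
  series: "0 0 0 0 0 0 0;0 0 0 0 0 0 0;0 0 0 0 0 0 0;0 0 0 0 0 0 0"
  squeeze: 30

```text
time_s: 12.6
position: [0.4886, -0.3115, 0.0577]
tool_rot: [[0.421, 0.907, -0.0], [0.907, -0.421, 0.0], [0.0, -0.0, -1.0]]
contact_force: [-0.1, 0.1, -0.1]
grip_width: 0.0124
gripper_force: 30.0
```

move_arm:
  series: "0 0 0 0 0 -1 0;0 0 0 0 0 -4 0;0 0 0 0 0 -9 0;0 0 0 0 0 -14 0;0 0 0 0 0 -19 0;0 0 0 0 0 -19 0;0 0 0 0 0 -19 0"

```text
time_s: 13.48
position: [0.4882, -0.3112, 0.2475]
tool_rot: [[0.421, 0.907, -0.0], [0.907, -0.421, 0.0], [0.0, -0.0, -1.0]]
contact_force: [1.3, 1.1, -1.1]
grip_width: 0.0118
gripper_force: 30.0
```

```bash
python3 - <<'E'
from h import *
print(observe()["position"])
rows([(.6855,.02,.245)],pose(84.7,0))
E
```

```text
[ 0.48824546 -0.31123611  0.24746101]
rv [-0.    -0.    -0.342] cm [38.35  3.93  0.25]
```

move_arm:
  series: "0 0 -0.1 5 0.5 0.2 0;0 0 -0.342 38.3 3.9 0.2 0;0 0 -0.342 38.3 3.9 0.2 0;0 0 -0.342 38.3 3.9 0.2 0;0 0 -0.342 38.3 3.9 0.2 0;0 0 -0.342 38.3 3.9 0.2 0;0 0 -0.342 38.3 3.9 0.2 0;0 0 -0.342 38.3 3.9 0.2 0;0 0 -0.342 38.3 3.9 0.2 0;0 0 -0.342 38.3 3.9 0.2 0"

```text
time_s: 14.72
position: [0.6848, 0.0181, 0.2455]
tool_rot: [[0.094, 0.996, -0.001], [0.996, -0.094, -0.0], [-0.0, -0.001, -1.0]]
contact_force: [-0.3, 0.2, -0.8]
grip_width: 0.012
gripper_force: 30.0
```

```bash
python3 - <<'E'
from h import *
print(observe()["position"])
rows([(.6855,.02,.195)],pose(84.7,0))
a=save("scene","s6.png")
b=save("top","t6.png")
cv2.imwrite("pics/m6.png",np.hstack([cv2.resize(a[130:250,180:340],(480,360)),cv2.resize(b[120:220,180:300],(320,267),interpolation=2) if 0 else cv2.resize(b[115:235,190:297],(320,360))])[:,:,::-1])
E
```

```text
[0.68479951 0.01813333 0.24554431]
rv [-0.001  0.    -0.002] cm [0.19 0.05 5.05]
```

View pics/m6.png

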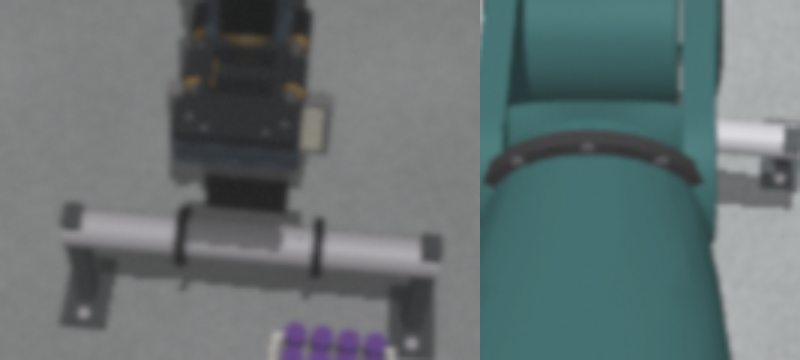

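```bash
python3 - <<'E'
from h import *
print(onz("scene",[[180+207/3,130+190/3],[180+290/3,130+190/3]],.20), onz("scene",[[180+330/3,130+130/3]],.265))
E
```

```text
[[ 0.69702456 -0.01024164  0.2       ]
 [ 0.69641966  0.05008921  0.2       ]] [[0.69107713 0.074986   0.265     ]]
```

The holder is straight in the grip. Its clip is centred over the tube between the collars (y -0.010 to 0.050, aim 0.020).

move_arm:
  series: "0 0 0 0 0.05 2 0;0 0 0 0 0.05 4 0;0 0 0 0 0.05 5.5 0;0 0 0 0 0.05 6.2 0;0 0 0 0 0.05 6.7 0;0 0 0 0 0.05 6.7 0"

```text
time_s: 15.58
position: [0.686, 0.0194, 0.1787]
tool_rot: [[0.093, 0.996, -0.0], [0.996, -0.093, 0.0], [0.0, -0.0, -1.0]]
contact_force: [-0.7, -0.2, -0.5]
grip_width: 0.0119
gripper_force: 30.0
```

move_arm:
  series: "0 0 0 0 0 0.4 0;0 0 0 0 0 0.8 0;0 0 0 0 0 1 0;0 0 0 0 0 1 0"

```text
time_s: 16.08
position: [0.6858, 0.0194, 0.1686]
tool_rot: [[0.093, 0.996, -0.0], [0.996, -0.093, 0.0], [0.0, -0.0, -1.0]]
contact_force: [0.1, 0.3, -0.5]
grip_width: 0.0118
gripper_force: 30.0
```

move_arm:
  series: "0 0 0 0 0 0.3 0;0 0 0 0 0 0.6 0;0 0 0 0 0 0.9 0;0 0 0 0 0 0.9 0"
  squeeze: 45

```text
time_s: 16.58
position: [0.6871, 0.0194, 0.1614]
tool_rot: [[0.093, 0.996, 0.003], [0.996, -0.093, 0.0], [0.0, 0.003, -1.0]]
contact_force: [-2.2, 0.1, 13.0]
grip_width: 0.0116
gripper_force: 45.0
```

move_arm:
  series: "0 0 0 0 0 0.3 0;0 0 0 0 0 0.6 0;0 0 0 0 0 0.9 0;0 0 0 0 0 0.9 0"

```text
time_s: 17.08
position: [0.6862, 0.0194, 0.1511]
tool_rot: [[0.093, 0.996, 0.001], [0.996, -0.093, 0.0], [0.0, 0.001, -1.0]]
contact_force: [-1.7, 0.6, 3.7]
grip_width: 0.0114
gripper_force: 45.0
```

move_arm:
  series: "0 0 0 0 0 0.3 0;0 0 0 0 0 0.6 0;0 0 0 0 0 0.9 0;0 0 0 0 0 0.9 0"

```text
time_s: 17.58
position: [0.6855, 0.0194, 0.1414]
tool_rot: [[0.093, 0.996, -0.001], [0.996, -0.093, 0.0], [-0.0, -0.001, -1.0]]
contact_force: [-2.1, -0.8, -0.1]
grip_width: 0.0118
gripper_force: 45.0
```

move_arm:
  series: "0 0 0 0 0 0.2 0;0 0 0 0 0 0.4 0;0 0 0 0 0 0.4 0"

```text
time_s: 17.95
position: [0.6857, 0.0193, 0.1412]
tool_rot: [[0.093, 0.996, -0.001], [0.996, -0.093, -0.0], [-0.0, -0.001, -1.0]]
contact_force: [-25.3, -1.3, 47.7]
grip_width: 0.0118
gripper_force: 45.0
```

The clip is seated: a hard stop at TCP 0.141 m. Relax, release and retreat.

move_arm:
  series: "0 0 0 0 0 -0.3 0;0 0 0 0 0 -0.35 0;0 0 0 0 0 -0.35 0.3;0 0 0 0 0 -0.35 0.5;0 0 0 0 0 -0.35 0.5;0 0 0 0 0 -0.35 0.5;0 0 0 0 0 -4 0.5;0 0 0 0 0 -9 0.5;0 0 0 0 0 -14 0.5;0 0 0 0 0 -14 0.5"

```text
time_s: 19.2
position: [0.6879, 0.0194, 0.2824]
tool_rot: [[0.093, 0.996, 0.007], [0.996, -0.093, 0.0], [0.001, 0.007, -1.0]]
contact_force: [0.6, -0.7, 0.3]
grip_width: 0.0459
gripper_force: 0.0
```

```bash
python3 - <<'E'
from h import *
s=observe();print(s["position"],s["contact_force"],s["grip_width"])
rows([(.5,-.25,.3)],pose(84.7,0))
E
```

```text
[0.68789385 0.01935329 0.28237208] [ 0.60983943 -0.70189696  0.29456371] 0.045854841137862444
rv [ 0.007 -0.001 -0.   ] cm [-28.56 -16.2   -1.89]
```

move_arm:
  series: "0 0 0 -5 -3 -2 0.5;0 0 0 -28 -16 -2 0.5;0 0 0 -28 -16 -2 0.5;0 0 0 -28 -16 -2 0.5;0 0 0 -28 -16 -2 0.5;0 0 0 -28 -16 -2 0.5;0 0 0 -28 -16 -2 0.5;0 0 0 -28 -16 -2 0.5;0 0 0 -28 -16 -2 0.5"

```text
time_s: 20.32
position: [0.5013, -0.2436, 0.2976]
tool_rot: [[0.091, 0.996, -0.0], [0.996, -0.091, 0.0], [0.0, -0.0, -1.0]]
contact_force: [0.1, -0.2, 0.8]
grip_width: 0.0455
gripper_force: 0.0
```

```bash
python3 - <<'E'
from h import *
a=save("scene","s7.png"); b=save("top","t7.png")
cv2.imwrite("pics/m7.png",np.hstack([cv2.resize(a[120:270,190:430],(480,300)),cv2.resize(b[100:270,90:260],(300,300))])[:,:,::-1])
E
```

```text
(no output)
```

View pics/m7.png

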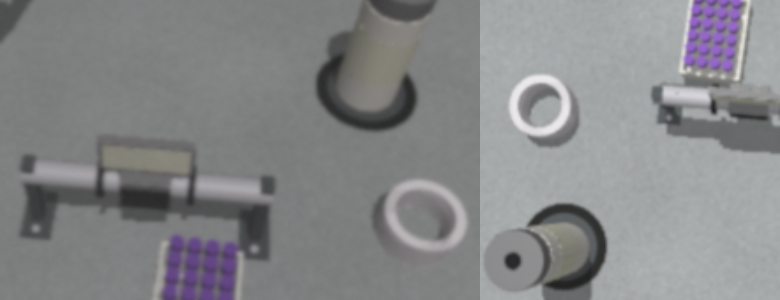

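The holder is clipped on between the collars with the card upright. The canister is on the mat, and the tray and tape roll look unmoved.

```bash
python3 -c "
from bench import *
print(hand_in())"
```

```text
the job is handed in; nothing more can be done
None
```

The job is handed in with no verdict returned: the canister stands upright on the mat, about 2 mm off centre by the camera, and the label holder is snapped home between the collars with the card upright; no contact with the tray, carton or tape roll was seen.

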